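Clip the probe on the milk pan, refit the cooktop knob and hold it in

ROBOT

A 6-joint arm with a two-finger parallel gripper is mounted at the origin on a cart in front of the work surface, level with it; the furniture and walls round the work are solid. World frame = base frame: x ahead of the robot, y to its left, z up, the work surface at z = 0. Lengths are in mm, angles in rad, forces in N, time in s.
With the tool pointing down it reaches from about 275 to 750 mm from the base axis. Payload 10.2 kg.
Tool frame: the origin (TCP) lies where the fingers leave the gripper's body, on its centre line; the fingertips stand 73 mm ahead of it and the grasp point (between the pads) lies 54 mm ahead of it (ctrl.tip_extent is the z of the fingertips in the tool frame, in mm); z points along the fingers, y is the line along which they close (so a half turn about z gives the same grasp; the last joint's range is limited). The gripper opens to 85 mm and grips with 20 to 120 N. Pads are 22 mm wide; open, the fingers measure 114 mm over their backs; the gripper's body (76 mm by 85 mm) begins 54 mm behind the grasp point. The pads swing forward as they close: fully open they stand 13 mm farther back than shut.
Start: joints at [1.116, 0.313, 1.498, -0, 1.331, -0.223], TCP at [120.621, 510.962, 303.894] pointing down, gripper open.
Joint ranges: [-2.94, 2.94], [-0.97, 2.17], [0.19, 2.56], [-1.23, 4.37], [0.02, 3.11], [-2.88, 2.88]. Speed limits (rad/s): [2.39, 2.39, 3.01, 3.14, 3.14, 3.14].

INTERFACE

Orientations are given as a unit quaternion [w, x, y, z].
In Python, from rig import readout, cams, order, ctrl gives the robot as it stands.
- The arm moves only by the tool hand_motion, called as a command line: name --argument value ..., lists and objects as JSON in quotes. Schema: {"type":"object","properties":{"motion":{"type":"array","items":{"type":"number"},"minItems":6,"maxItems":48},"finger_gap":{"type":"number"},"grip_n":{"type":"number"},"only":{"type":"string"},"quiet":{"type":"boolean"},"lines":{"type":"string"}},"required":["motion"],"additionalProperties":false}. motion is one flat list of numbers that holds 1 to 8 rows one after another, with no inner brackets; each row has 6 numbers: dx, dy, dz in mm, then a rotation vector rx, ry, rz in rad; each row is the pose to reach, as a shift and turn from the pose commanded when the call began, along the tool's axes at that moment; what a row does not reach only later rows make up. A row lasts 1/10 s, in which the tool goes at most 50 mm and 0.15 rad, less where a joint would pass 70% of its speed; a pose out of reach is approached as far as the arm can. finger_gap is the opening from 0.0 (shut) to 1.0 (fully open), set as the call begins (left out keeps the last). The fingers move at their own pace and stop on an object; grip_n is the grip in N (left out, the last holds). Time passes only in rows, so rows that do not move let the fingers close. The tool returns the time, the measured TCP pose, the force, the opening and the grip force at its end. only (a regular expression) keeps the lines of the reply that match it, lines (a string "A,B") keeps lines A to B, and quiet returns only ok. Input that does not fit is refused with a message, and nothing moves.
- readout.sense(): the state, without advancing time (a new reading comes with each control period).
- cams.capture(name): name is "scene" or "top"; returns (picture, depth): 420x560x3 uint8, red, green, blue; 420x560 float32, mm along the optical axis (not along the pixel's ray), 0 where there is no reading.
- cams.calibration(name): a dict with "fx", "fy", "cx", "cy" (pixels), "position" and "attitude" of the camera in the world. Camera axes: x right, y down, z forward; pixel columns grow to the right and rows downward; lengths in mm; the calibration is good to about 2 mm. A picture is of the moment at which its call begins. calibration takes no time and is no camera call.
- order.finish_job(): hands the job in; it is judged then, once.
Trained networks look in the newest picture that a camera, given by its name, has taken for a name from the list of things; names that differ only in an ending like _2 or _b are one class to them, and where a whole thing is asked for, a point or a joint stands for the part that bears it (a point fixed in the world has none). Each returns a list of dicts, best first, with "p" (0 to 1); they miss things now and then, are a little off and sometimes report something else, mostly with a low value. They report only what shows in the picture. A call takes as long as a camera call.
- cams.trace(target, camera): "pixels" (420x560 bool, what is visible of it) and "bbox" ([left, top, right, bottom] in pixels, round what is visible of it).
- cams.spot_point(target, camera): "uv" ([column, row] in pixels: a listed point, or the origin of a listed thing).
The state is a dict: "time_s": time; "joints": joint angles; "dq": joint speeds; "tau": joint torques, N m; "eef_pos": TCP position; "ee_rot": TCP orientation; "force": force on the tool from outside, world axes, zero at the start; "wrist_torque": the same for the moment, N m; "grip_width": opening from 0.0 (shut) to 1.0 (fully open); "grip_force": force on a finger pad.
Only numpy, scipy, OpenCV 4.12 (cv2) and the standard library are available. Lean on these libraries where they do the work, as an engineer would, in place of code of your own. Each camera call takes 0.05 s, during which the arm holds its last target. There are 200 camera calls.

TASK

Get the milk pan going on the compact induction cooktop: first squeeze the temperature probe off its parking lug and clip it over the pan's rim with the needle hanging inside, leaving the pan standing on its ring. Then push the loose control knob fully home on its D-shaped shaft (it fits one way round only), press it in against its spring and finish while still holding it pressed in: do not let go. Leave the mug, honey jar and lemon where they are.

Things in the scene. Friction and masses are not known exactly. Their poses are not given: they have to be found in the camera images.
- cooktop: Compact induction cooktop, fixed, 180 wide (y) x 270 deep (x) x 45 mm high: black glass, bare aluminium control strip along the front. Origin at the centre of its underside; x to its back, y to its left, z up. On the strip, in mm in this frame: shaft at (-100, -35); parking lug for the probe, a steel tongue 3 thick (y), 24 long (x), rising 19 above the top, at (-100, 86).
- ring_centre (a point): Centre of the cooktop's printed ring, on the glass, at (55, 0, 45) mm in the cooktop's frame.
- shaft_end (a point): Centre of the end face of the upright steel D-shaft; its axes turn with the shaft: z up, the flat faces +x. Shaft 12 mm diameter, flat 3 mm from the axis, end edge bevelled 1.5 mm. It stands 20 mm above the cooktop's top (end 65 mm above the worktop). Turns freely with slight friction (0.02 N m).
- shaft (a joint): Turn of the D-shaft in rad, anticlockwise from above; at 0 its flat faces the back of the cooktop (cooktop +x), at 1.57 its left. It starts between 0.65 and 1.45.
- push (a joint): How far the shaft is pushed down, m: 0 = up, 0.004 = fully in (hard stop). Spring: it begins to yield at 4 N, 8 N fully in.
- knob: Loose black control knob, 45 g, upright on the worktop right of the cooktop. Origin: centre of its underside, z up. Skirt 44 mm diameter, 20 high; on it a finger bar 12 thick (y) x 38 long (x), 20 to 36 mm high, white pointer line at its +x end. D-bore from below 14 mm deep, 14 diameter, its flat at +x, 3.8 mm from the axis: goes on with 1 mm play within about 9 deg.
- knob_seat (a point): Centre of the end wall of the knob's bore, 14 mm above the knob's underside; meets shaft_end when the knob is fully home (knob's underside then 6 mm above the cooktop's top, 2 mm when fully pressed).
- probe: Wireless pan probe, 50 g, on a steel clip like a clothes peg, parked upright on the lug. Origin midway between the jaw tips, on the cooktop's top when parked; z up; x is the way the jaws part. Jaws 25 mm long, 18 wide. Finger tabs 46 to 60 mm above the origin, 18 wide (y): squeeze them along x. Transmitter block (to x = -19, z 5 to 26) and needle are on the -x side: +x must point out of the pan.
- inner_jaw (a point): Tip of the clip's -x jaw: on its back (transmitter side), 4.5 mm from the clip's middle plane, 3 mm above the tip. Inside the pan when clipped on.
- outer_jaw (a point): The same point of the clip's +x jaw: outside the pan when clipped on.
- needle_tip (a point): Lower end of the probe's needle (4.4 mm thick), at (-13, 0, -30) mm in the probe's frame.
- probe_jaw (a joint): Opening of the clip, rad, about a pivot 26 mm above the origin: 0 parked on the 3 mm lug (tabs 37 mm over their backs), 0.5 squeezed to the stop (tabs 20 mm, jaw tips 16 mm apart). Squeezing takes 8 N, 15 to 20 N holds it. The pivot's barrel lets at most 21 mm of rim in. Shut, the jaws press with 5 to 6 N.
- pan: Enamelled milk pan, 0.5 kg, loose on the ring. Origin on its underside between bowl and handle: bowl centre at (0, 70) mm, handle along -y (from 70 to 200 mm off the bowl's centre, 20 wide, 56 to 81 mm high), pointing roughly to the cooktop's left.
- pan_mouth (a point): Centre of the pan's mouth at rim height (77 mm above its underside, 122 above the worktop). Rim: outer radius 72, inner 68, middle of the wall 70 mm, wall 4 to 5 thick; it slopes in to outer radius 62 at the bottom. Inside 74 mm deep.
- pan_foot (a point): Centre of the underside of the pan's bowl.
- mug: White mug, 87 x 121 (with handle) x 96 high, behind and to the right of the cooktop; leave alone. Origin under its centre.
- honey_jar: Glass jar with white lid, 64 x 97 high, behind the cooktop; leave alone. Origin under its centre.
- lemon: Yellow lemon, 71 x 53 x 51, behind the cooktop; leave alone. Origin under its centre.

How it is judged (in metres and radians):
On the way:
1. the probe is clipped over the pan's rim, needle inside, and let go, while the shaft is not yet pushed in (contact force between probe and pan above 0.8 N and horizontal distance between inner_jaw and pan_mouth below 0.07 m and horizontal distance between outer_jaw and pan_mouth above 0.066 m and z of probe in the frame of pan_mouth between -0.035 and -0.006 m and horizontal distance between needle_tip and pan_mouth below 0.064 m and angle between probe's own z axis and vertical below 0.6 rad and contact force between the fingers and probe below 0.2 N and value of joint push below 0.0015 m), for 0.2 s.
At the end, for the whole second after the job is handed in: Probe let go on the pan's rim, a jaw each side, tips 6 to 35 mm below it, needle inside, lean under 34 deg; pan on its ring (within 35 mm). Knob home (2 mm; axes 2.5 mm, flats 12 deg) and kept pressed in over 2.5 mm by the fingers (contact force between probe and pan above 0.8 N and horizontal distance between inner_jaw and pan_mouth below 0.07 m and horizontal distance between outer_jaw and pan_mouth above 0.066 m and z of probe in the frame of pan_mouth between -0.035 and -0.006 m and horizontal distance between needle_tip and pan_mouth below 0.064 m and angle between probe's own z axis and vertical below 0.6 rad and contact force between the fingers and probe below 0.2 N and horizontal distance between pan_foot and ring_centre below 0.035 m and angle between pan's own z axis and vertical below 0.06 rad and distance of pan_foot from where it was at the start of the episode below 0.02 m and horizontal distance between knob_seat and shaft_end below 0.0025 m and z of knob_seat in the frame of shaft_end below 0.002 m and angle between the x axis of knob and the x axis of shaft_end, either way round below 0.22 rad and angle between knob's own z axis and vertical below 0.12 rad and value of joint push above 0.0025 m and contact force between the fingers and knob above 1 N); the arm keeps its last pose, push and grip.
It fails at once if the mug, the honey jar or the lemon is moved by more than 30 mm or knocked over (distance of any of mug, honey_jar, lemon from where it was at the start of the episode above 0.03 m or angle between any of mug, honey_jar's own z axis and vertical above 0.5 rad).
It fails at once if the pan is tipped or lifted off the cooktop (angle between pan's own z axis and vertical above 0.25 rad or height (world z) of pan_foot above 0.07 m).
It also fails if it takes over 51 s, if anything falls off the work surface, if the arm or the gripper's body presses on something with over 40 N, if the wrist force passes 120 N, or if a joint passes its speed limit or range.

## Working session

There is one attempt and no reset: what is moved stays moved. The work goes in short steps, Python scripts to look and compute and a tool call to move; the robot and the scene stay as the last step left them, time stands still between calls to the robot, and variables do not carry over. Pictures are saved under pics/ and viewed, at most 10 in all, crops included, and the job is handed in when it is done.

```bash
ls; mkdir -p pics; cat > h.py <<'E'
import numpy as np, cv2
from rig import readout, cams, order, ctrl
from scipy.spatial.transform import Rotation as R
def rot(q): return R.from_quat([q[1],q[2],q[3],q[0]]).as_matrix()
def cal(n):
    c=cams.calibration(n); a=np.array(c["attitude"],float)
    return c, (rot(a) if a.size==4 else a.reshape(3,3)), np.array(c["position"],float)
def rays(n,uv):
    c,M,p=cal(n); uv=np.atleast_2d(uv).astype(float)
    d=np.c_[(uv[:,0]-c["cx"])/c["fx"],(uv[:,1]-c["cy"])/c["fy"],np.ones(len(uv))]
    return p,d@M.T
def at_z(n,uv,z):
    p,d=rays(n,uv); return p+d*((z-p[2])/d[:,2])[:,None]
def cloud(n,depth,mask):
    v,u=np.nonzero(mask&(depth>0)); p,d=rays(n,np.c_[u,v]); return p+d*depth[v,u][:,None],np.c_[u,v]
def proj(n,P):
    c,M,p=cal(n); q=(np.atleast_2d(P)-p)@M; return np.c_[c["cx"]+c["fx"]*q[:,0]/q[:,2],c["cy"]+c["fy"]*q[:,1]/q[:,2]]
def st():
    s=readout.sense(); print("t",s["time_s"],"p",np.round(s["eef_pos"],1),"\n",np.round(rot(s["ee_rot"]),3),"q",np.round(s["joints"],3),"F",np.round(s["force"],1),s["grip_width"],s["grip_force"]); return s
E
python3 - <<'E'
from h import *
for n in ("scene","top"):
    c,M,p=cal(n); print(n,c["fx"],p,np.round(M[:,2],2))
    im,d=cams.capture(n); np.savez(n+"0.npz",im=im,d=d); cv2.imwrite(f"pics/{n}0.png",im[:,:,::-1])
    for t in ["ring_centre","shaft_end","knob","knob_seat","probe","inner_jaw","outer_jaw","needle_tip","pan_mouth","pan_foot","cooktop"]:
        r=cams.spot_point(t,n); print(t,[(np.round(x["uv"],1).tolist(),round(x["p"],2)) for x in r[:2]])
st()
E
```

```text
pics
scene 426.76253104279436 [630.09230504 333.56123814 729.41274243] [-0.1  -0.68 -0.73]
ring_centre []
shaft_end [([331.7, 260.7], 0.62)]
knob [([345.7, 237.2], 0.7)]
knob_seat [([345.8, 228.0], 0.71), ([343.2, 234.5], 0.57)]
probe [([288.3, 308.1], 0.64)]
inner_jaw [([286.6, 304.6], 0.94), ([289.6, 308.2], 0.69)]
outer_jaw [([291.8, 302.6], 0.55)]
needle_tip [([289.5, 317.5], 0.68)]
pan_mouth [([253.6, 208.6], 0.79)]
pan_foot [([257.5, 232.0], 0.7), ([277.6, 263.5], 0.15)]
cooktop [([280.2, 264.4], 0.67), ([285.8, 304.3], 0.57)]
top 452.41819918478865 [ 450.86442695 -250.28969575  995.40232871] [ 0.12 -0.01 -0.99]
ring_centre [([180.8, 212.9], 0.43)]
shaft_end [([214.9, 255.6], 0.46)]
knob [([274.5, 287.0], 0.67)]
knob_seat [([274.0, 286.8], 0.77)]
probe [([266.1, 188.2], 0.74), ([180.9, 217.4], 0.69)]
inner_jaw [([178.7, 211.6], 0.56)]
outer_jaw [([179.9, 215.3], 0.38)]
needle_tip []
pan_mouth [([266.1, 189.8], 0.6)]
pan_foot [([268.2, 191.6], 0.8)]
cooktop [([242.3, 219.4], 0.56), ([178.9, 214.4], 0.3)]
t 1.2 p [120.6 511.  303.9] 
 [[-0.973  0.23  -0.   ]
 [ 0.23   0.973 -0.   ]
 [ 0.    -0.    -1.   ]] q [ 1.116  0.313  1.498  0.     1.331 -0.223] F [-0.8  0.5  0.8] 1.002484130685753 0.0
```

```bash
python3 - <<'E'
import cv2
a=cv2.imread("pics/top0.png"); b=cv2.imread("pics/scene0.png")
cv2.imwrite("pics/c_top.png",cv2.resize(a[130:330,120:380],None,fx=3,fy=3,interpolation=cv2.INTER_CUBIC))
cv2.imwrite("pics/c_sc.png",cv2.resize(b[150:350,190:450],None,fx=3,fy=3,interpolation=cv2.INTER_CUBIC))
E
```

```text
(no output)
```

View pics/c_top.png

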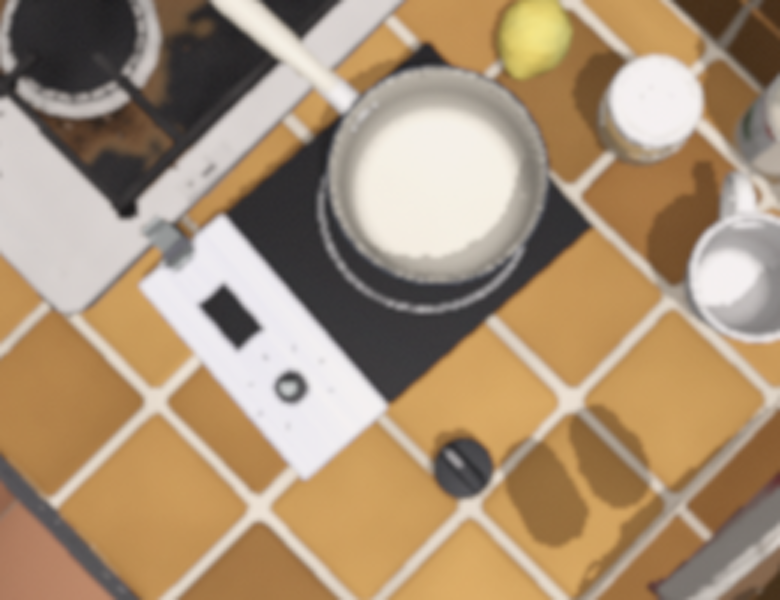

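View pics/c_sc.png

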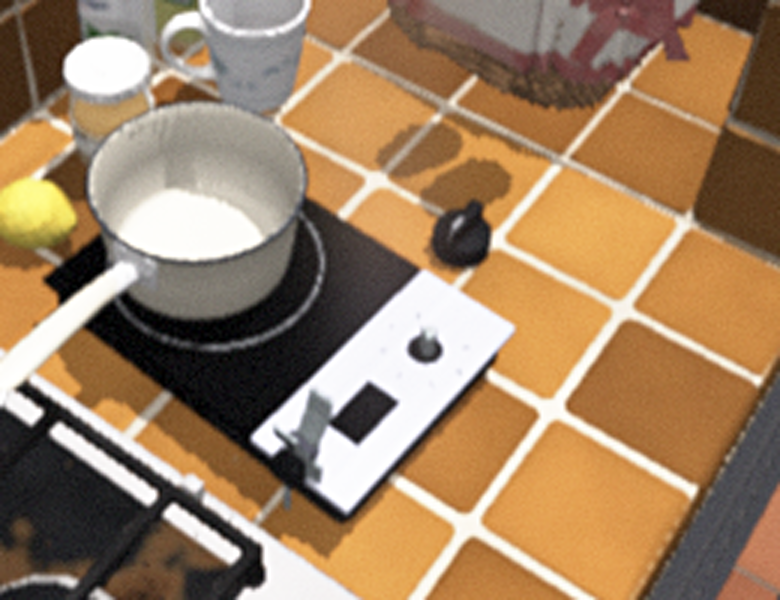

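```bash
cat > m.py <<'E'
from h import *
from scipy.optimize import least_squares
uv=np.array([[140,285],[305,478],[387,403],[225,215],[592,228],[428,45]])/3+[120,130]
W=at_z("top",uv,45)[:,:2]
loc=np.array([[-135,90],[-135,-90],[-65,-90],[-65,90],[135,-90],[135,90]],float)
def res(p,L=loc,W=W):
    c,s=np.cos(p[2]),np.sin(p[2]); return (L@np.array([[c,-s],[s,c]]).T+p[:2]-W)
# initial from first two
y=W[0]-W[1]; yaw=np.arctan2(y[1],y[0])-np.pi/2
p=least_squares(lambda p:res(p).ravel(),[*W.mean(0),yaw],loss="soft_l1",f_scale=3).x
print("cooktop",p,"\n",np.round(res(p),1))
c,s=np.cos(p[2]),np.sin(p[2]); C=np.array([[c,-s],[s,c]])
for n,l in dict(shaft=(-100,-35),lug=(-100,86),ring=(55,0)).items():
    w=C@np.array(l)+p[:2]; print(n,w, "px top",proj("top",[*w,45]),"scene",proj("scene",[*w,65]))
D={n:np.load(n+"0.npz") for n in("top","scene")}
for n in D:
    P,u=cloud(n,D[n]["d"],np.ones((420,560),bool))
    print(n,"strip z",np.median(P[(np.hypot(*(P[:,:2]-(C@np.array([-100,-65])+p[:2])).T)<12),2]), "shaft top", end=" ")
    q=P[np.hypot(*(P[:,:2]-(C@np.array([-100,-35])+p[:2])).T)<14]; q=q[q[:,2]>58]; print(q.mean(0) if len(q) else None,len(q))
    pc=C@np.array([55,0])+p[:2]; sel=P[(np.hypot(*(P[:,:2]-pc).T)<110)&(P[:,2]>116)&(P[:,2]<128)]
    f=least_squares(lambda a:np.hypot(*(sel[:,:2]-a[:2]).T)-a[2],[*sel.mean(0)[:2],70],loss="soft_l1",f_scale=2).x
    print("rim",f,len(sel),sel[:,2].mean())
    L=C@np.array([-100,86])+p[:2]; q=P[(np.hypot(*(P[:,:2]-L).T)<40)&(P[:,2]>52)]
    ql=(q[:,:2]-p[:2])@C; print("probe pts",len(q)); print(np.round(np.c_[ql,q[:,2]][np.argsort(-q[:,2])][::max(1,len(q)//25)]).astype(int).tolist())
    k=at_z(n,[[274.5,287.0]] if n=="top" else [[345.7,237.2]],0)[0][:2]
    q=P[(np.hypot(*(P[:,:2]-k).T)<40)&(P[:,2]>8)]; t=q[q[:,2]>30]
    print("knob net",k,"pts mean",q.mean(0),len(q),"bar",t.mean(0) if len(t) else 0,len(t),"zmax",q[:,2].max())
E
python3 m.py
```

```text
cooktop [ 553.99391351 -198.10758248   -0.85827604] 
 [[ 1.4  0.3]
 [-1.1 -0.6]
 [-6.5  2.7]
 [-2.2  5.8]
 [ 2.  -4.2]
 [ 5.6 -2.4]]
shaft [ 462.13453152 -145.31692099] px top [[217.74775214 258.51627727]] scene [[331.94644993 260.25584251]]
lug [553.69724749 -66.21401937] px top [[180.65339635 214.92719162]] scene [[291.40857166 301.1815996 ]]
ring [ 589.94977789 -239.72699883] px top [[263.00626868 197.7622724 ]] scene [[261.03102829 230.26946249]]
top strip z 45.21258296205224 shaft top [ 460.05000138 -144.72597914   64.47215594] 23
rim [ 597.82830673 -246.45812193   70.09531525] 619 121.30978155979315
probe pts 192
[[-101, 102, 107], [-99, 68, 105], [-95, 102, 105], [-106, 69, 105], [-92, 68, 104], [-95, 68, 102], [-99, 101, 101], [-92, 100, 99], [-89, 99, 95], [-97, 74, 93], [-94, 98, 90], [-102, 98, 88], [-104, 96, 87], [-99, 96, 85], [-89, 76, 84], [-98, 79, 83], [-98, 95, 81], [-91, 92, 80], [-89, 85, 78], [-98, 85, 76], [-99, 86, 76], [-91, 87, 76], [-107, 87, 75], [-89, 89, 74], [-107, 90, 74], [-100, 93, 73], [-89, 95, 69], [-88, 102, 58]]
knob net [ 400.79762629 -264.0482
[... 210 characters left out ...]
.1508896 ] 33
rim [ 599.04115526 -246.67967633   70.16136738] 584 121.33312116647662
probe pts 395
[[-92, 69, 108], [-95, 70, 106], [-102, 103, 105], [-98, 102, 103], [-97, 71, 100], [-93, 72, 97], [-94, 72, 95], [-104, 74, 92], [-106, 97, 89], [-94, 76, 87], [-102, 80, 83], [-90, 79, 80], [-105, 91, 78], [-105, 85, 76], [-97, 84, 76], [-96, 99, 75], [-96, 96, 73], [-91, 94, 72], [-104, 101, 72], [-104, 92, 71], [-102, 104, 70], [-112, 88, 67], [-107, 104, 65], [-113, 85, 62], [-99, 105, 60], [-96, 104, 57], [-107, 87, 54]]
knob net [ 401.47211882 -250.4175213 ] pts mean [ 406.44120178 -259.45646266   24.21903644] 317 bar [ 405.56233852 -263.11079618   36.26886966] 84 zmax 40.609023254483645
```

```bash
python3 - <<'E'
import cv2
a=cv2.imread("pics/top0.png"); b=cv2.imread("pics/scene0.png")
r=lambda im,x,y:cv2.resize(im[y:y+40,x:x+40],(395,395),interpolation=cv2.INTER_CUBIC)
import numpy as np
k=r(a,254,266);k2=np.clip(k.astype(int)*2,0,255).astype("uint8")
cv2.imwrite("pics/c_k.png",np.hstack([k2,r(a,197,239)]))
E
```

```text
(no output)
```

View pics/c_k.png

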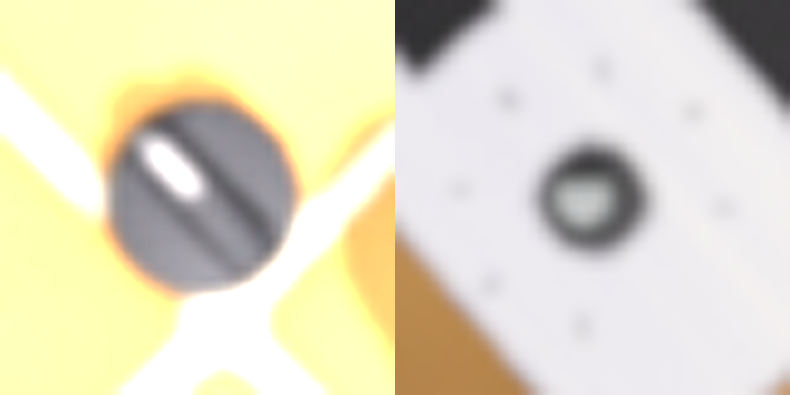

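```bash
cat > m2.py <<'E'
from h import *
from scipy.optimize import least_squares
D={n:np.load(n+"0.npz") for n in("top","scene")}
p=np.array([554,-198,-.858])
def CC(p): c,s=np.cos(p[2]),np.sin(p[2]); return np.array([[c,-s],[s,c]])
uv=np.array([[140,285],[305,478],[592,228],[428,45]])/3+[120,130]
W=at_z("top",uv,45)[:,:2]; loc=np.array([[-135,90],[-135,-90],[135,-90],[135,90]],float)
f=least_squares(lambda p:(loc@CC(p).T+p[:2]-W).ravel(),p).x; print("cooktop",f,np.round(loc@CC(f).T+f[:2]-W,1).tolist())
C=CC(f); print("shaft",C@[-100,-35]+f[:2],"lug",C@[-100,86]+f[:2],"ydir",np.arctan2(C[1,1],C[0,1]))
K=np.array([404,-264]); 
for n in D:
    P,u=cloud(n,D[n]["d"],np.ones((420,560),bool))
    L=(P[:,:2]-f[:2])@C
    g=lambda a,b,c,d:np.percentile(P[(L[:,0]>a)&(L[:,0]<b)&(L[:,1]>c)&(L[:,1]<d),2],[50,99])
    print(n,"left of lug z",g(-135,-65,115,135),g(-135,-65,135,170))
    s=(np.hypot(*(P[:,:2]-K).T)<26)&(P[:,2]>30); t=P[s][:,:2]; w,V=np.linalg.eigh(np.cov(t.T)); print("bar",t.mean(0),np.sqrt(w),"dir",np.arctan2(V[1,1],V[0,1]), "ext",np.ptp((t-t.mean(0))@V[:,1]))
    im=D[n]["im"].astype(float).mean(2); q=P[s]; col=im[u[s][:,1],u[s][:,0]]; print(" pointer",q[col>col.max()*.7].mean(0)[:2]-t.mean(0))
    sk=P[(np.hypot(*(P[:,:2]-K).T)<30)&(P[:,2]>15)&(P[:,2]<26)]; mm=(sk[:,:2].max(0)+sk[:,:2].min(0))/2; print(" skirt",mm,np.ptp(sk[:,:2],axis=0))
    # shaft image patch
    c=proj(n,[*(C@[-100,-35]+f[:2]),65])[0]; print(" shaft px",c); x,y=np.round(c).astype(int); print(im[y-8:y+9,x-8:x+9].astype(int))
    print("dirs px/mm", proj(n,[[461,-145,65],[471,-145,65],[461,-135,65],[461,-145,75]])-proj(n,[461,-145,65]))
E
python3 m2.py
```

```text
cooktop [ 552.01922755 -196.36801993   -0.85869649] [[-0.5, 2.0], [-3.1, 1.2], [-0.0, -2.5], [3.6, -0.7]]
shaft [ 460.18204958 -143.5387407 ] lug [551.77801638 -64.47434375] ydir 0.7120998358589444
top left of lug z [ 7.12246884 11.76062194] [ 7.19101185 48.54434356]
bar [ 403.44091552 -264.43202602] [ 3.43838062 10.85870769] dir -2.3989169550509013 ext 36.90354572619628
 pointer [3.30125215 3.62904397]
 skirt [ 403.85477082 -263.84904286] [42.17072273 40.59118895]
 shaft px [215.78075955 259.36886289]
[[235 235 237 236 236 237 236 235 234 235 237 238 238 238 237 237 238]
 [236 236 237 237 236 235 231 223 216 219 225 230 235 238 238 238 237]
 [235 236 237 236 233 225 211 190 171 177 188 203 223 235 238 238 238]
 [235 235 236 233 223 199 164 129 106 110 123 150 192 222 235 238 238]
 [236 235 234 224 198 155 106  77  67  68  78  99 145 195 226 237 239]
 [235 235 230 208 160 111  91  86  86  86  86  86 106 161 210 233 239]
 [236 234 224 190 133 122 138 141 142 140 122  94  90 130 191 226 238]
 [236 232 216 173 125 149 176 183 184 179 154 108  87 110 168 216 236]
 [236 232 214 171 125 15
[... 1672 characters left out ...]
50 250 249]
 [253 249 220 161 108  96 120 191 199 162 186 252 254 251 250 249 249]
 [253 207 123  71  66  86 104 137 135 114 132 225 255 252 249 249 249]
 [248 147  58  49  64  91  98 105 103  85  73 146 237 253 250 249 249]
 [223 102  45  49  55  85  92 102 102  89  54  69 190 253 252 249 250]
 [204  89  46  43  56  78  99 103  99  90  59  45 159 253 253 251 250]
 [222 103  41  48  47  67  98  99  97  76  51  52 165 254 253 250 249]
 [246 164  80  44  45  57  72  82  77  58  47  97 200 253 252 251 249]
 [252 240 170  98  58  43  47  53  46  51  92 184 245 253 251 250 250]]
dirs px/mm [[ 0.          0.        ]
 [-5.06835768  0.56032581]
 [ 1.14042438  4.16693084]
 [ 0.47788457 -3.14675694]]
```

```bash
cat > m3.py <<'E'
from h import *
from scipy.optimize import least_squares
ims=[np.load("top0.npz")["im"].astype(float).mean(2)]+[cams.capture("top")[0].astype(float).mean(2) for _ in range(3)]
im=np.mean(ims,0); x0,y0=204,246; sub=8; n=24
patch=im[y0:y0+n,x0:x0+n]
g=(np.arange(n*sub)+.5)/sub-.5; U,V=np.meshgrid(x0+g,y0+g)
G=at_z("top",np.c_[U.ravel(),V.ravel()],65)[:,:2]
Gm=(at_z("top",np.c_[U.ravel(),V.ravel()],55)[:,:2])
sg=lambda v:1/(1+np.exp(-v/.3))
def model(a):
    cx,cy,th,If,Ib1,Ic,sig,rc,cx2,cy2,bx,by=a
    q=G-[cx,cy]; r=np.hypot(*q.T); f=q@[np.cos(th),np.sin(th)]
    outer=sg(6-r)*sg(3-f); inner=sg(4.5-r)*sg(1.5-f)
    r2=np.hypot(*(G-[cx2,cy2]).T); I=np.full(len(G),237.); m=sg(rc-r2); I=I*(1-m)+Ic*m
    bev=Ib1+(bx*q[:,0]+by*q[:,1])/6*20
    I=I*(1-outer)+bev*outer; I=I*(1-inner)+If*inner
    I=I.reshape(n*sub,n*sub); I=cv2.GaussianBlur(I,(0,0),sig*sub); return I.reshape(n,sub,n,sub).mean((1,3))
for bev in (0,1):
  for t0 in (-.3,0,.3,.6,.9):
    f=least_squares(lambda a:(model(a)-patch).ravel()*1.0,[460.5,-144,t0,210,130,80,.8,10,460,-145,0,0],x_scale=[1,1,.2,30,30,20,.2,1,1,1,1,1],diff_step=1e-3 if bev else 3e-4)
    print(bev,t0,round(f.cost),np.round(f.x,2))
E
python3 m3.py
```

```text
0 -0.3 3949 [ 4.6206e+02 -1.4408e+02  1.0000e-01  1.8284e+02  2.7815e+02  5.0370e+01
  9.9000e-01  1.0530e+01  4.6173e+02 -1.4499e+02 -1.2600e+00  3.5900e+00]
0 0 3949 [ 4.6206e+02 -1.4408e+02  1.0000e-01  1.8283e+02  2.7818e+02  5.0350e+01
  9.9000e-01  1.0530e+01  4.6173e+02 -1.4499e+02 -1.2700e+00  3.5900e+00]
0 0.3 3949 [ 4.6206e+02 -1.4408e+02  1.0000e-01  1.8282e+02  2.7821e+02  5.0340e+01
  9.9000e-01  1.0530e+01  4.6173e+02 -1.4499e+02 -1.2700e+00  3.5900e+00]
0 0.6 3949 [ 4.6206e+02 -1.4408e+02  1.0000e-01  1.8283e+02  2.7818e+02  5.0350e+01
  9.9000e-01  1.0530e+01  4.6173e+02 -1.4499e+02 -1.2600e+00  3.5900e+00]
0 0.9 3949 [ 4.6206e+02 -1.4408e+02  1.0000e-01  1.8285e+02  2.7814e+02  5.0370e+01
  9.9000e-01  1.0530e+01  4.6173e+02 -1.4499e+02 -1.2600e+00  3.5900e+00]
1 -0.3 3949 [ 4.6206e+02 -1.4408e+02  1.0000e-01  1.8282e+02  2.7819e+02  5.0340e+01
  9.9000e-01  1.0530e+01  4.6173e+02 -1.4499e+02 -1.2800e+00  3.5800e+00]
1 0 3949 [ 4.6206e+02 -1.4408e+02  1.0000e-01  1.8283e+02  2.7814e+02  5.0360e+01
  9.9000e-01  1.0530e+01  4.6173e+02 -1.4499e+02 -1.2800e+00  3.5800e+00]
1 0.3 3949 [ 4.6206e+02 -1.4408e+02  1.0000e-01  1.8284e+02  2.7812e+02  5.0360e+01
  9.9000e-01  1.0530e+01  4.6173e+02 -1.4499e+02 -1.2700e+00  3.5800e+00]
1 0.6 3949 [ 4.6206e+02 -1.4408e+02  1.0000e-01  1.8285e+02  2.7816e+02  5.0360e+01
  9.9000e-01  1.0530e+01  4.6173e+02 -1.4499e+02 -1.2600e+00  3.5800e+00]
1 0.9 3949 [ 4.6206e+02 -1.4408e+02  1.0000e-01  1.8281e+02  2.7821e+02  5.0330e+01
  9.9000e-01  1.0530e+01  4.6173e+02 -1.4499e+02 -1.2800e+00  3.5800e+00]
```

```bash
cat > go.py <<'E'
import sys
from h import *
# usage: go.py x y z ydir_angle ; prints tool-axis shift and turn needed
a=[float(v) for v in sys.argv[1:]]; s=st(); M=rot(s["ee_rot"])
y=a[3]; T=np.array([[np.sin(y),np.cos(y),0],[-np.cos(y),np.sin(y),0],[0,0,-1]])
T[:,0]=np.cross(T[:,1],T[:,2])
print("shift",np.round(M.T@(np.array(a[:3])-s["eef_pos"]),1),"turn",np.round(R.from_matrix(M.T@T).as_rotvec(),3))
E
```

hand_motion --motion '[-555,-463,54,0,0,0.626,-555,-463,54,0,0,0.626,-555,-463,54,0,0,0.626,-555,-463,54,0,0,0.626,-555,-463,54,0,0,0.626,-555,-463,54,0,0,0.626,-555,-463,54,0,0,0.626,-555,-463,54,0,0,0.626]' --finger_gap 1.0 --grip_n 20

```text
time_s: 2.15
eef_pos: [360.8, 190.1, 274.3]
ee_rot: [0.0, 0.416, 0.909, 0.0]
force: [-0.4, 0.9, 0.9]
grip_width: 1.0
grip_force: 0.0
```

```bash
python3 go.py 554.6 -68 250 0.712
```

```text
t 2.15 p [360.8 190.1 274.3] 
 [[-0.654  0.756  0.001]
 [ 0.756  0.654  0.   ]
 [-0.     0.001 -1.   ]] q [ 0.196  0.08   1.866  0.     1.195 -0.517] F [-0.4  0.9  0.9] 1.0004854453991379 0.0
shift [-321.9  -22.3   24.4] turn [0.001 0.    0.001]
```

hand_motion --motion '[-322,-22,24,0,0,0,-322,-22,24,0,0,0,-322,-22,24,0,0,0,-322,-22,24,0,0,0,-322,-22,24,0,0,0,-322,-22,24,0,0,0,-322,-22,24,0,0,0,-322,-22,24,0,0,0]'

```text
time_s: 2.95
eef_pos: [555.0, -68.6, 249.2]
ee_rot: [-0.0, 0.417, 0.909, -0.0]
force: [-0.2, 1.5, 0.2]
grip_width: 1.0
grip_force: 0.0
```

```bash
python3 go.py 554.6 -68 154 0.712
```

```text
t 2.95 p [555.  -68.6 249.2] 
 [[-0.652  0.758 -0.001]
 [ 0.758  0.652 -0.   ]
 [ 0.    -0.    -1.   ]] q [-0.332  0.434  1.472 -0.     1.236 -1.042] F [-0.2  1.5  0.2] 0.9997965075906315 0.0
shift [ 0.7  0.1 95.2] turn [-0.    -0.    -0.002]
```

hand_motion --motion '[0,0,50,0,0,0,0,0,95,0,0,0,0,0,95,0,0,0,0,0,95,0,0,0]'

```text
time_s: 3.35
eef_pos: [554.2, -65.6, 156.4]
ee_rot: [0.0, 0.416, 0.91, 0.0]
force: [-0.5, 0.2, 1.0]
grip_width: 1.0
grip_force: 0.0
```

hand_motion --motion '[0,0,0,0,0,0,0,0,0,0,0,0,0,0,0,0,0,0,0,0,0,0,0,0,0,0,0,0,0,0,0,0,0,0,0,0,0,0,0,0,0,0,0,0,0,0,0,0]' --finger_gap 0.0 --grip_n 25

```text
time_s: 4.15
eef_pos: [554.9, -66.3, 156.9]
ee_rot: [0.002, 0.416, 0.909, 0.0]
force: [0.1, 0.2, 9.1]
grip_width: 0.22
grip_force: 24.5
```

```bash
python3 - <<'E'
from h import *
a,_=cams.capture("scene"); b,_=cams.capture("top")
r=lambda im,x,y:cv2.resize(im[y:y+100,x:x+100,::-1],(395,395),interpolation=cv2.INTER_CUBIC)
cv2.imwrite("pics/grasp.png",np.hstack([r(a,240,235),r(b,130,160)]))
E
```

```text
(no output)
```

View pics/grasp.png

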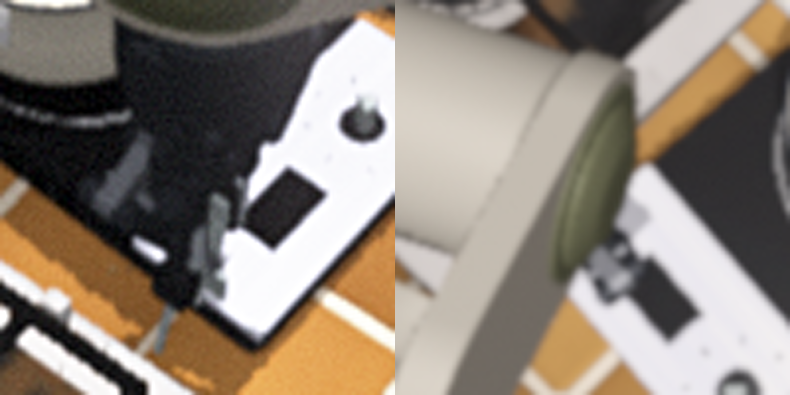

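hand_motion --motion '[0,0,-20,0,0,0,0,0,-70,0,0,0,0,0,-120,0,0,0,0,0,-130,0,0,0]'

```text
time_s: 4.65
eef_pos: [555.1, -66.3, 291.3]
ee_rot: [0.005, 0.416, 0.909, 0.001]
force: [0.7, 0.1, -0.5]
grip_width: 0.215
grip_force: 24.9
```

```bash
python3 go.py 545.4 -292.4 287 0.712
```

```text
t 4.65 p [555.1 -66.3 291.3] 
 [[-0.654  0.756  0.01 ]
 [ 0.756  0.654 -0.003]
 [-0.009  0.005 -1.   ]] q [-0.328  0.393  1.418 -0.     1.32  -1.042] F [ 0.7  0.1 -0.5] 0.2153364159077904 24.85226422548294
shift [-164.6 -155.3    4.9] turn [0.005 0.009 0.001]
```

hand_motion --motion '[-165,-155,3,0,0,0,-165,-155,3,0,0,0,-165,-155,3,0,0,0,-165,-155,3,0,0,0,-165,-155,3,0,0,0,-165,-155,3,0,0,0]'

```text
time_s: 5.25
eef_pos: [543.8, -295.5, 281.1]
ee_rot: [-0.0, 0.418, 0.909, -0.0]
force: [-0.1, 0.0, -0.2]
grip_width: 0.217
grip_force: 24.8
```

```bash
python3 go.py 545.4 -292.4 287 0.712; python3 - <<'E'
from h import *
for n in("scene","top"):
    a,d=cams.capture(n); np.savez(n+"1.npz",im=a,d=d); cv2.imwrite(f"pics/{n}1.png",a[:,:,::-1])
    for t in("inner_jaw","outer_jaw","needle_tip","probe"): print(n,t,[(np.round(x["uv"]).tolist(),round(x["p"],2)) for x in cams.spot_point(t,n)[:2]])
a=cv2.imread("pics/scene1.png")[100:300,130:390]; cv2.imwrite("pics/s1c.png",cv2.resize(a,None,fx=3,fy=3))
E
```

```text
t 5.25 p [ 543.8 -295.5  281.1] 
 [[-0.651  0.759 -0.001]
 [ 0.759  0.651  0.   ]
 [ 0.001 -0.001 -1.   ]] q [-6.870e-01  5.390e-01  1.224e+00 -1.000e-03  1.379e+00 -1.395e+00] F [-0.1  0.  -0.2] 0.2168761772064673 24.818146526813507
shift [ 1.3  3.3 -5.9] turn [-0.001 -0.001 -0.003]
scene inner_jaw [([272.0, 172.0], 0.64)]
scene outer_jaw [([280.0, 166.0], 0.6)]
scene needle_tip [([270.0, 184.0], 0.78)]
scene probe [([277.0, 175.0], 0.61)]
top inner_jaw []
top outer_jaw [([331.0, 173.0], 0.28)]
top needle_tip []
top probe []
```

View pics/s1c.png

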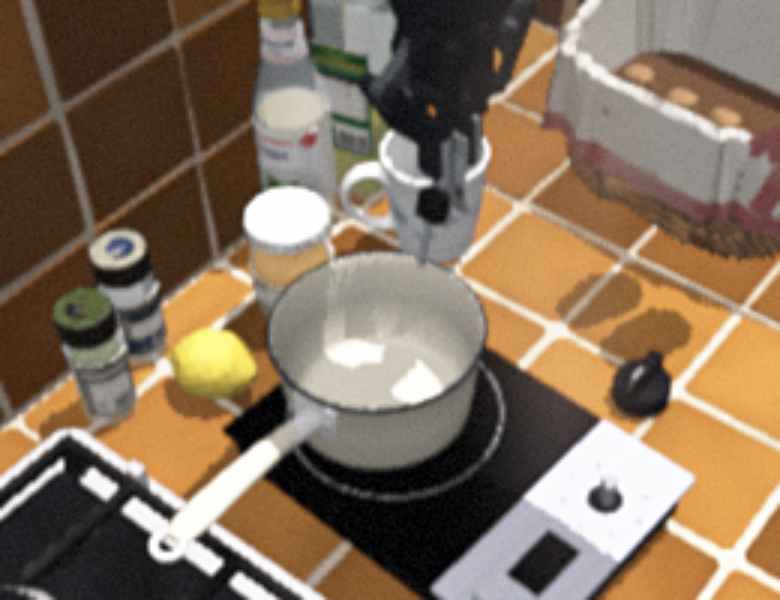

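```bash
python3 - <<'E'
from h import *
e=np.array([543.8,-295.5,281.1]); x=np.array([-.757,-.654,0]); o=e-[0,0,112]
piv=o+[0,0,26]
def pt(px,pz,th): # tilt about pivot, th positive swings lower part towards +x
    dz=pz-26; return piv+x*(px*np.cos(th)-dz*np.sin(th))+np.array([0,0,1])*(dz*np.cos(th)+px*np.sin(th))
for name,px,pz,s in(("inner",-4.5,3,-1),("outer",4.5,3,1),("needle",-13,-30,-1),("probe",0,0,-1)):
    print(name,[proj("scene",pt(px,pz,s*t))[0].round(1).tolist() for t in(0,.25,.5)])
P,u=cloud("scene",np.load("scene1.npz")["d"],np.ones((420,560),bool))
q=P[(np.hypot(*(P[:,:2]-e[:2]).T)<45)&(P[:,2]>128)&(P[:,2]<230)]; l=np.c_[(q[:,:2]-e[:2])@x[:2],(q[:,:2]-e[:2])@[x[1],-x[0]],q[:,2]-e[2]]
for z in range(-155,-55,8):
    m=(l[:,2]>z)&(l[:,2]<=z+8)
    if m.any(): print(z,m.sum(),"x",np.round(np.percentile(l[m,0],[2,50,98])),"y",np.round(np.percentile(l[m,1],[2,50,98])))
E
```

```text
inner [[278.2, 172.2], [276.3, 173.0], [274.6, 173.0]]
outer [[281.2, 170.0], [283.1, 167.9], [284.7, 165.5]]
needle [[275.4, 186.7], [270.9, 188.4], [266.8, 188.5]]
probe [[279.7, 172.3], [277.6, 173.6], [275.5, 174.2]]
-139 4 x [-29. -28. -26.] y [-4. -1.  0.]
-131 8 x [-28. -26. -25.] y [-3. -1.  0.]
-123 10 x [-26. -23. -21.] y [-4. -2.  0.]
-115 13 x [-22. -18.   8.] y [-4. -1.  6.]
-107 26 x [-22.  -8.   8.] y [-8.  4.  7.]
-99 48 x [-22. -20.   6.] y [-11.   4.   8.]
-91 77 x [-21. -15.   3.] y [-11.   2.   9.]
-83 52 x [-18.  -6.   6.] y [-9.  3.  7.]
-75 30 x [-15.   7.  14.] y [-5.  4. 10.]
-67 61 x [-21.   8.  22.] y [-5.  5. 10.]
-59 72 x [-23. -12.  23.] y [-7.  5. 10.]
```

hand_motion --motion '[1,3,0,0,0,0,1,3,20,0,0,0,1,3,40,0,0,0,1,3,58,0,0,0,1,3,58,0,0,0]'

```text
time_s: 6.25
eef_pos: [545.8, -288.8, 221.8]
ee_rot: [-0.002, 0.416, 0.909, 0.001]
force: [-0.6, 0.2, -0.9]
grip_width: 0.221
grip_force: 24.8
```

```bash
python3 go.py 545.4 -292.4 218 0.712
```

```text
t 6.25 p [ 545.8 -288.8  221.8] 
 [[-0.654  0.756 -0.004]
 [ 0.756  0.654  0.003]
 [ 0.004 -0.001 -1.   ]] q [-0.676  0.585  1.307  0.     1.254 -1.389] F [-0.6  0.2 -0.9] 0.22132811487533283 24.809736013412476
shift [-2.5 -2.6  3.8] turn [-0.001 -0.004  0.001]
```

hand_motion --motion '[-1,-1,4,0,0,0,-1,-1,4,0,0,0]'

```text
time_s: 6.45
eef_pos: [546.4, -291.1, 220.7]
ee_rot: [0.0, 0.416, 0.909, -0.0]
force: [0.6, -0.1, -0.6]
grip_width: 0.222
grip_force: 24.8
```

```bash
python3 go.py 545.4 -292.4 218 0.712; python3 - <<'E'
from h import *
for t in("inner_jaw","outer_jaw","needle_tip"):
    if t=="inner_jaw": a,d=cams.capture("scene"); cv2.imwrite("pics/s2c.png",cv2.resize(a[130:270,180:340,::-1],None,fx=4,fy=4,interpolation=cv2.INTER_CUBIC))
    print(t,[(np.round(x["uv"]).tolist(),round(x["p"],2)) for x in cams.spot_point(t,"scene")[:2]])
E
```

```text
t 6.45 p [ 546.4 -291.1  220.7] 
 [[-0.654  0.756  0.001]
 [ 0.756  0.654 -0.001]
 [-0.001  0.    -1.   ]] q [-0.679  0.588  1.306 -0.     1.247 -1.391] F [ 0.6 -0.1 -0.6] 0.22184356881227243 24.818952977657318
shift [-0.3 -1.6  2.7] turn [0.    0.001 0.001]
inner_jaw [([276.0, 193.0], 0.56)]
outer_jaw [([280.0, 190.0], 0.45)]
needle_tip [([271.0, 210.0], 0.72)]
```

View pics/s2c.png

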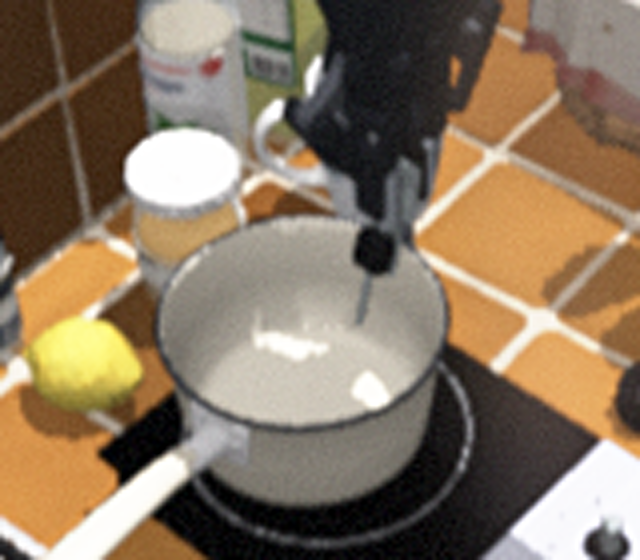

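hand_motion --motion '[0,-1,2,0,0,0,0,-1,2,0,0,0]'

```text
time_s: 6.85
eef_pos: [545.3, -291.6, 218.0]
ee_rot: [-0.0, 0.416, 0.909, 0.0]
force: [-0.1, -0.5, -0.9]
grip_width: 0.217
grip_force: 24.8
```

hand_motion --motion '[0,0,0,0,0,0,0,0,0,0,0,0,0,0,0,0,0,0,0,0,0,0,0,0,0,0,0,0,0,0]' --finger_gap 0.9

```text
time_s: 7.35
eef_pos: [545.5, -291.6, 218.1]
ee_rot: [0.0, 0.416, 0.909, -0.0]
force: [-0.9, 0.8, -0.6]
grip_width: 0.896
grip_force: 0.0
```

hand_motion --motion '[0,0,-20,0,0,0,0,0,-60,0,0,0,0,0,-110,0,0,0,0,0,-120,0,0,0]'

```text
time_s: 7.75
eef_pos: [546.0, -291.9, 344.3]
ee_rot: [0.005, 0.416, 0.909, -0.001]
force: [0.0, -0.5, 0.5]
grip_width: 0.894
grip_force: 0.0
```

```bash
python3 go.py 404.2 -264.2 200 2.32
```

```text
t 7.75 p [ 546.  -291.9  344.3] 
 [[-0.654  0.756  0.008]
 [ 0.756  0.654 -0.006]
 [-0.01   0.002 -1.   ]] q [-0.68   0.502  1.119  0.     1.511 -1.393] F [ 0.  -0.5  0.5] 0.8939566620850051 0.0
shift [115.1 -89.4 143.1] turn [-0.006  0.009 -1.607]
```

hand_motion --motion '[60,-45,60,0,0,0.15,115,-89,100,0,0,0.3,115,-89,143,0,0,0.45,115,-89,143,0,0,0.6,115,-89,143,0,0,0.75,115,-89,143,0,0,0.9,115,-89,143,0,0,1.05,115,-89,143,0,0,1.2]' --finger_gap 0.6 --grip_n 40

```text
time_s: 8.55
eef_pos: [402.8, -262.7, 194.8]
ee_rot: [-0.0, 0.858, 0.513, -0.0]
force: [0.5, 0.0, 0.2]
grip_width: 0.6
grip_force: 0.0
```

```bash
python3 go.py 404.2 -264.2 150 -0.823; python3 - <<'E'
from h import *
D={}
for n in("scene","top"):
    a,d=cams.capture(n); D[n]=(a,d); np.savez(n+"2.npz",im=a,d=d)
    P,u=cloud(n,d,np.ones((420,560),bool))
    s=P[(np.hypot(*(P[:,:2]-[598,-246]).T)<85)&(P[:,2]>116)&(P[:,2]<126)]
    s=s[np.hypot(*(s[:,:2]-[545.4,-292]).T)>30]
    from scipy.optimize import least_squares
    f=least_squares(lambda a:np.hypot(*(s[:,:2]-a[:2]).T)-a[2],[598,-246,70],loss="soft_l1",f_scale=2).x; print(n,"rim",f)
    for t in("inner_jaw","outer_jaw","needle_tip","probe"): print(t,[(np.round(x["uv"],1).tolist(),round(x["p"],2)) for x in cams.spot_point(t,n)[:2]])
    q=P[(np.hypot(*(P[:,:2]-[545.4,-292]).T)<32)&(P[:,2]>126)&(P[:,2]<190)]; x=np.array([-.757,-.654])
    l=np.c_[(q[:,:2]-[598.4,-246.6])@x,(q[:,:2]-[545.4,-292])@[x[1],-x[0]],q[:,2]]
    for z in range(126,180,8):
        m=(l[:,2]>z)&(l[:,2]<=z+8)
        if m.any(): print(z,m.sum(),"r",np.round(np.percentile(l[m,0],[2,50,98])),"y",np.round(np.percentile(l[m,1],[2,50,98])))
a=D["scene"][0][130:270,200:340,::-1]; b=D["top"][0][130:270,200:340,::-1]
cv2.imwrite("pics/clip.png",np.hstack([cv2.resize(v,(399,399),interpolation=cv2.INTER_CUBIC) for v in(a,b)]))
E
```

```text
t 8.55 p [ 402.8 -262.7  194.8] 
 [[ 0.474  0.881 -0.   ]
 [ 0.881 -0.474  0.   ]
 [ 0.    -0.    -1.   ]] q [-0.822  0.338  1.772  0.     1.031 -0.329] F [0.5 0.  0.2] 0.5999058753835973 0.0
shift [-0.6  2.  44.8] turn [-0.   -0.    0.33]
scene rim [ 598.72922033 -246.99919011   70.07130671]
inner_jaw [([276.0, 197.8], 0.55)]
outer_jaw [([277.4, 193.6], 0.51)]
needle_tip [([273.2, 208.5], 0.66)]
probe [([275.1, 199.1], 0.6), ([342.8, 231.9], 0.52)]
126 43 r [49. 53. 74.] y [-9.  4.  8.]
134 87 r [52. 63. 79.] y [-11.   1.   9.]
142 47 r [63. 81. 85.] y [-11.  -2.   7.]
150 48 r [62. 85. 89.] y [-12.  -2.   6.]
158 50 r [60. 88. 92.] y [-11.  -1.   6.]
166 30 r [60. 62. 92.] y [-10.  -1.   6.]
top rim [ 597.66671424 -246.55011317   69.98725954]
inner_jaw [([286.4, 210.3], 0.58)]
outer_jaw [([288.7, 213.4], 0.59), ([265.5, 190.1], 0.43)]
needle_tip [([281.5, 206.1], 0.56)]
probe [([282.8, 212.7], 0.55)]
126 19 r [50. 54. 73.] y [-10.   8.  10.]
134 103 r [53. 69. 79.] y [-10.  -0.   9.]
142 35 r [65. 81. 84.] y [-8.  0.  8.]
150 20 r [64. 85. 87.] y [-9. -1.  8.]
158 25 r [64. 89. 93.] y [-9. -1.  7.]
166 25 r [61. 63. 92.] y [-9.  0.  8.]
```

View pics/clip.png

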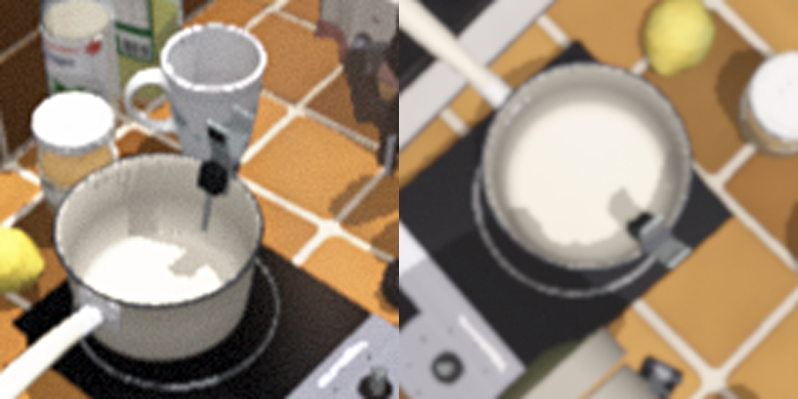

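hand_motion --motion '[0,1,40,0,0,0.15,0,2,60,0,0,0.3,0,2,60,0,0,0.33,0,2,60,0,0,0.33]'

```text
time_s: 9.45
eef_pos: [404.6, -263.7, 134.7]
ee_rot: [-0.0, 0.93, 0.368, -0.0]
force: [0.2, 0.3, 0.0]
grip_width: 0.597
grip_force: 0.0
```

```bash
python3 go.py 404.2 -264.2 97 -0.823
```

```text
t 9.45 p [ 404.6 -263.7  134.7] 
 [[ 0.729  0.685 -0.001]
 [ 0.685 -0.729  0.001]
 [-0.    -0.001 -1.   ]] q [-0.821  0.437  1.819 -0.     0.887 -0.004] F [0.2 0.3 0. ] 0.5974721388437108 0.0
shift [-0.6  0.1 37.7] turn [-0.001  0.     0.007]
```

hand_motion --motion '[0,0,25,0,0,0.007,0,0,37,0,0,0.007,0,0,37,0,0,0.007,0,0,37,0,0,0.007]'

```text
time_s: 9.85
eef_pos: [404.9, -263.9, 98.6]
ee_rot: [0.0, 0.931, 0.365, 0.0]
force: [-0.4, 0.5, -0.2]
grip_width: 0.6
grip_force: 0.0
```

hand_motion --motion '[0,0,0,0,0,0,0,0,0,0,0,0,0,0,0,0,0,0,0,0,0,0,0,0,0,0,0,0,0,0,0,0,0,0,0,0]' --finger_gap 0.0 --grip_n 50

```text
time_s: 10.45
eef_pos: [404.9, -263.9, 98.8]
ee_rot: [0.0, 0.931, 0.365, 0.0]
force: [-1.4, 1.0, 7.2]
grip_width: 0.121
grip_force: 51.2
```

```bash
python3 go.py 462 -144.3 180 -0.823
```

```text
t 10.45 p [ 404.9 -263.9   98.8] 
 [[ 0.734  0.679  0.001]
 [ 0.679 -0.734 -0.001]
 [-0.     0.001 -1.   ]] q [-0.821  0.501  1.84  -0.     0.799  0.003] F [-1.4  1.   7.2] 0.12135741829229708 51.24172747135162
shift [123.2 -48.9 -81.3] turn [ 0.001  0.    -0.001]
```

hand_motion --motion '[0,0,-40,0,0,0,20,-10,-80,0,0,0.13,60,-28,-82,0,0,0.26,100,-42,-82,0,0,0.39,123,-49,-82,0,0,0.52,123,-49,-82,0,0,0.647,123,-49,-82,0,0,0.647,123,-49,-82,0,0,0.647]'

```text
time_s: 11.25
eef_pos: [461.5, -144.5, 180.1]
ee_rot: [0.0, 0.999, 0.051, -0.0]
force: [0.2, 0.0, -0.6]
grip_width: 0.123
grip_force: 50.5
```

```bash
python3 go.py 462 -144.3 168 -1.47; python3 - <<'E'
from h import *
K=readout.sense()["eef_pos"][:2]
for n in("scene","top"):
    a,d=cams.capture(n); cv2.imwrite(f"pics/{n}3.png",a[:,:,::-1])
    P,u=cloud(n,d,np.ones((420,560),bool))
    s=P[(np.hypot(*(P[:,:2]-K).T)<28)&(P[:,2]>78)&(P[:,2]<98)]; print(n,len(s),s.min(0),s.max(0))
a=cv2.imread("pics/scene3.png")[190:290,280:380]; b=cv2.imread("pics/top3.png")[200:300,180:280]
cv2.imwrite("pics/k3.png",np.hstack([cv2.resize(v,(399,399),interpolation=cv2.INTER_CUBIC) for v in(a,b)]))
E
```

```text
t 11.25 p [ 461.5 -144.5  180.1] 
 [[ 0.995  0.103 -0.   ]
 [ 0.103 -0.995 -0.   ]
 [-0.     0.    -1.   ]] q [-0.546  0.365  1.779 -0.     0.997  0.922] F [ 0.2  0.  -0.6] 0.12264742110284957 50.46035706996918
shift [ 0.5 -0.1 12.1] turn [0.    0.    0.002]
scene 105 [ 442.35904277 -151.62227313   83.13106576] [ 482.47138813 -123.09218707   97.89410633]Traceback (most recent call last):
  File "<stdin>", line 6, in <module>
    return umr_minimum(a, axis, None, out, keepdims, initial, where)
ValueError: zero-size array to reduction operation minimum which has no identity
```

hand_motion --motion '[0,0,10,0,0,0,0,0,14,0,0,0,0,0,16,0,0,0,0,0,18,0,0,0,0,0,18,0,0,0]'

```text
time_s: 11.85
eef_pos: [461.6, -144.3, 161.9]
ee_rot: [-0.0, 0.999, 0.05, -0.0]
force: [-0.7, 0.1, -0.8]
grip_width: 0.122
grip_force: 50.5
```

```bash
python3 go.py 461.5 -144.1 150 -1.47
```

```text
t 11.85 p [ 461.6 -144.3  161.9] 
 [[ 0.995  0.1   -0.   ]
 [ 0.1   -0.995  0.   ]
 [-0.    -0.    -1.   ]] q [-0.546  0.393  1.796 -0.     0.953  0.925] F [-0.7  0.1 -0.8] 0.12188248989552546 50.46381175518036
shift [-0.1 -0.2 11.9] turn [-0.     0.    -0.001]
```

hand_motion --motion '[0,0,1.5,0,0,0,0,0,3,0,0,0,0,0,3,0,0,0]'

```text
time_s: 12.15
eef_pos: [461.8, -144.3, 159.1]
ee_rot: [0.0, 0.999, 0.05, 0.0]
force: [1.2, -1.3, -0.3]
grip_width: 0.119
grip_force: 50.5
```

hand_motion --motion '[0,0,1.5,0,0,0,0,0,3,0,0,0,0,0,3,0,0,0]'

```text
time_s: 12.45
eef_pos: [461.8, -144.3, 156.0]
ee_rot: [0.0, 0.999, 0.05, 0.0]
force: [2.0, 0.2, -1.7]
grip_width: 0.118
grip_force: 50.4
```

```bash
python3 go.py 461.5 -144.1 150 -1.47
```

```text
t 12.45 p [ 461.8 -144.3  156. ] 
 [[ 0.995  0.1    0.   ]
 [ 0.1   -0.995 -0.   ]
 [ 0.     0.    -1.   ]] q [-0.546  0.403  1.801  0.     0.938  0.925] F [ 2.   0.2 -1.7] 0.11814471420804683 50.44189810752869
shift [-0.2 -0.2  6. ] turn [ 0.    -0.    -0.001]
```

hand_motion --motion '[0,0,2,0,0,0,0,0,4,0,0,0,0,0,5,0,0,0,0,0,5,0,0,0]'

```text
time_s: 12.85
eef_pos: [461.7, -144.3, 151.0]
ee_rot: [0.0, 0.999, 0.05, 0.0]
force: [3.2, -0.0, -1.0]
grip_width: 0.12
grip_force: 50.4
```

hand_motion --motion '[0,0,1,0,0,0,0,0,2,0,0,0,0,0,2,0,0,0]'

```text
time_s: 13.15
eef_pos: [461.8, -144.3, 149.3]
ee_rot: [0.0, 0.999, 0.05, 0.0]
force: [1.7, 0.3, 3.2]
grip_width: 0.125
grip_force: 50.9
```

hand_motion --motion '[0,0,1,0,0,0,0,0,2,0,0,0,0,0,2,0,0,0]'

```text
time_s: 13.45
eef_pos: [461.8, -144.3, 147.2]
ee_rot: [0.0, 0.999, 0.05, 0.0]
force: [2.0, 0.8, 5.0]
grip_width: 0.123
grip_force: 51.2
```

```bash
python3 go.py 461.5 -144.1 146 -1.47
```

```text
t 13.45 p [ 461.8 -144.3  147.2] 
 [[ 0.995  0.1    0.   ]
 [ 0.1   -0.995 -0.   ]
 [ 0.     0.    -1.   ]] q [-0.546  0.417  1.808  0.     0.917  0.925] F [2.  0.8 5. ] 0.123204047421366 51.15925133228302
shift [-0.3 -0.3  1.2] turn [ 0.    -0.    -0.001]
```

hand_motion --motion '[0,0,1,0,0,0,0,0,2,0,0,0,0,0,2,0,0,0,0,0,2,0,0,0]'

```text
time_s: 13.85
eef_pos: [461.8, -144.3, 145.6]
ee_rot: [0.0, 0.999, 0.05, 0.0]
force: [0.4, 1.2, 7.7]
grip_width: 0.123
grip_force: 51.6
```

hand_motion --motion '[0,0,1,0,0,0,0,0,1,0,0,0,0,0,1,0,0,0]'

```text
time_s: 14.15
eef_pos: [462.0, -144.4, 145.3]
ee_rot: [0.0, 0.999, 0.05, 0.001]
force: [-1.1, 2.7, 17.9]
grip_width: 0.12
grip_force: 52.7
```

```bash
python3 go.py 461.5 -144.1 146 -1.47
```

```text
t 14.15 p [ 462.  -144.4  145.3] 
 [[ 0.995  0.1    0.001]
 [ 0.1   -0.995 -0.001]
 [ 0.001  0.001 -1.   ]] q [-0.546  0.42   1.809 -0.     0.911  0.925] F [-1.1  2.7 17.9] 0.12009302296286248 52.66828536987305
shift [-0.4 -0.3 -0.7] turn [ 0.001 -0.001 -0.001]
```

```bash
python3 - <<'E'
from h import *
cams.capture("scene")
for t in("inner_jaw","outer_jaw","needle_tip","pan_mouth"): print(t,[(np.round(x["uv"],1).tolist(),round(x["p"],2)) for x in cams.spot_point(t,"scene")[:1]])
st(); print(order.finish_job())
E
```

```text
inner_jaw [([275.2, 192.3], 0.91)]
outer_jaw [([279.0, 191.5], 0.52)]
needle_tip [([273.1, 208.9], 0.55)]
pan_mouth [([255.9, 210.0], 0.86)]
t 14.4 p [ 461.9 -144.4  145.3] 
 [[ 0.995  0.1    0.001]
 [ 0.1   -0.995 -0.001]
 [ 0.001  0.001 -1.   ]] q [-0.546  0.42   1.809 -0.     0.911  0.925] F [-1.6  2.8 18. ] 0.12150905592973375 52.66272783279419
the job is handed in; nothing more can be done
None
```

I handed the job in at 14.4 s, with no verdict returned: the probe is clipped on the pan's rim with its needle inside, the pan has not moved, and the knob is home on the shaft, held down against its hard stop at about 18 N.

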